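# Tip the backup battery onto its runners and dock it

## Task

The orange-banded battery module stands on end on its docking tray: without lifting it, push it high on its back so that it tips over onto its rubber runners, nose towards the plug. Then slide it along the tray between the guides until the plug block has bottomed, press firmly but gently there (about 15 newtons on the plug, never more than 25) for half a second, and let go, leaving it fully home. Leave everything else on the desk where it is.

Things in the scene. Friction and masses are not known exactly. Their poses are not given: they have to be found in the camera images.
- module: ORANGE-banded battery module, 0.5-0.85 kg, 160 long x 120 wide x 46 mm thick. Starts standing on its black bumper end. Origin: centre of the bumper end. z: along its length to the nose (up at the start). x: out of the runner face (x = +23 mm), which starts facing the plug within 0.1 rad; finned back at x = -23 mm. y: along the width. Falls by itself once leant about 16 deg; then x points down
- module_nose (a point): centre of the module's nose end face (copper contacts), 160 mm along its z axis from its origin. If the module is pushed off-centre it rubs on a guide wall, which adds drag (10 N or more) that does not reach the plug: yield sideways or ease off and push again
- module_toe (a point): middle of the edge it pivots on, bumper end on the runner side, 23 mm along the module's x from its origin; stays on the tray plate throughout. The two rubber runners are strips 12 mm wide along the whole length, 45 mm either side of the middle; lying on them the module is 46 mm high; as it tips the back face rises, so a hand that rises a little with it helps
- dock: fixed tray, dark plate 420 x 200 x 10 mm; origin: centre of its underside, on the desk. x: docking direction. Module stands on it near x = -125 mm. Two blue guide walls 26 mm above the plate, x = 125 to 210 mm, clear width 126 mm (y = +-63), flaring to about 155 mm at x = 95 mm. Blue end wall at x = 196 to 210 mm, 60 mm high. No walls below x = 90 mm
- plug (a joint): travel of the floating plug block that faces the nose between the guide walls, in m: 0 is fully out, 0.012 bottomed on its rigid stop. It slides stiffly (about 5 N), does not spring back and stays where it is left; it starts 0 to 5 mm in.
- plug_face (a point): middle of the plug block's face (black, 70 x 34 mm, copper strip), at dock x = 165 mm + plug, 33 mm above the desk; bottomed, the docked nose is at dock x = 177 mm. Contacts bed in under a steady 10-18 N on the plug for half a second; over 25 N cracks it. Dragging the module on the plate takes some 3-7 N more
- spare: spare battery module with a GREY band, 160 x 120 x 46 mm, already lying on its runners; origin under its centre; not to be used
- mug: blue ceramic mug, 80 mm across, 95 mm high; origin under its centre
- handheld: black handheld radio standing upright, 34 x 58 x 105 mm plus a stub aerial to 180 mm; origin under its centre
- mic: desk microphone on a round 110 mm foot, 170 mm high; origin under its foot
- driver: red-handled screwdriver lying on the desk; origin near its middle
- notepad: paper notepad 150 x 210 x 12 mm; origin under its centre
- adapter: small brass adapter, 22 mm across, 34 mm high; origin under its centre
Not all that is in view belongs to the job. What is shaped like the module but pink or yellow is not meant.

How it is judged (in metres and radians):
On the way, in this order (a step that is already met when the one before it is completed fails the run):
1. the module lies at rest on its runners on the tray, not yet docked (angle between module's own x axis and vertical above 3 rad and linear speed of module below 0.05 m/s and angle between the z axis of module and the x axis of dock, either way round below 0.35 rad and x of module_nose in the frame of dock below 0.16 m), for 0.1 s.
2. the module is pressed against the bottomed plug with more than 8 N for 0.3 s (angle between module's own x axis and vertical above 3 rad and value of joint plug above 0.0105 m and x of module_nose in the frame of dock above 0.1735 m and angle between the z axis of module and the x axis of dock, either way round below 0.05 rad and contact force between module and plug above 8 N), for 0.3 s.
At the end, for the whole second after the job is handed in: The module lies on its runners (within 0.14 rad), lengthwise along the dock (within 0.05 rad), its nose at most 3.5 mm short of the bottomed plug position (dock x over 173.5 mm), the plug pushed in more than 10.5 of its 12 mm, the module at rest (angle between module's own x axis and vertical above 3 rad and value of joint plug above 0.0105 m and x of module_nose in the frame of dock above 0.1735 m and angle between the z axis of module and the x axis of dock, either way round below 0.05 rad and linear speed of module below 0.02 m/s); the robot touches nothing.
It fails at once if the plug is loaded by the module with more than 25 N (contact force between module and plug above 25 N).
It fails at once if the module is lifted: its pivot edge rises more than 25 mm off the tray (height (world z) of module_toe above 0.035 m).
It fails at once if anything else on the desk (spare, mug, handheld, mic, driver, notepad, adapter) is moved by more than 20 mm (distance of any of spare, mug, handheld, mic, driver, notepad, adapter from where it was at the start of the episode above 0.02 m).
It also fails if it takes over 67 s, if anything falls off the work surface, if the arm or the gripper's body presses on something with over 40 N, if the wrist force passes 120 N, or if a joint passes its speed limit or range.

## Robot

A 6-joint arm with a two-finger parallel gripper is mounted at the origin on the work surface. World frame = base frame: x ahead of the robot, y to its left, z up, the work surface at z = 0. Lengths are in m, angles in degrees, forces in N, time in s.
With the tool pointing down it reaches from about 0.3 to 0.75 m from the base axis. Payload 8.5 kg.
Tool frame: the origin (TCP) lies at the very end of the fingers, on their centre line; the grasp point (between the pads) lies 19 mm behind it (env.grasp_offset is the distance from the TCP to the grasp point, in m); y points along the fingers, z is the direction in which the jaws open and shut, and the axes are right-handed (so a half turn about y gives the same grasp; the last joint's range is limited). The gripper opens to 85 mm and grips with 20 to 120 N. Pads are 22 mm wide; open, the fingers measure 114 mm over their backs; the gripper's body (76 mm by 85 mm) begins 54 mm behind the grasp point. The pads swing forward as they close: fully open they stand 13 mm farther back than shut.
Start: joints at [-78.169, 21.807, 74.336, -0, 83.858, -12.336], TCP at [0.225, -0.502, 0.231] pointing down, gripper open.
Joint ranges: [-178.18, 178.18], [-50.72, 133.34], [12.68, 142.11], [-81.47, 261.47], [9.98, 163.14], [-165.26, 165.26]. Speed limits (degrees/s): [136.94, 136.94, 180, 180, 180, 180].

## Interface

Orientations are given as a 3x3 rotation matrix whose columns are the frame's x, y, z axes.
In Python, from rig import env gives the robot as it stands. The module is installed in compiled form; this text tells all that it offers.
- The arm moves only by the shell command python3 -m pendant 'ROWS' [FORCE]. ROWS is JSON, a list of rows, each a list of 3 entries, a list of its own where there are three numbers: the shift along the world's x, y, z as a fraction of full scale, then the turn about the world's z as a fraction of full scale, then the opening, from 0 (shut) to 1 (fully open). A call has 1 to 12 rows; each row shifts and turns the commanded pose from where the row before left it; what a row does not reach is not made up. Full scale, the value 1, is 30 mm for a shift and 5 degrees for a turn. A row lasts 1/12 s, in which the tool goes at most 41.7 mm and 7.16 degrees, less where a joint would pass 70% of its speed; a pose out of reach is approached as far as the arm can. A call with a number of a shift or a turn outside -1 to 1 is refused whole. A call with a gripper value outside its range is refused whole. The fingers move at their own pace and stop on an object; FORCE is the grip in N (left out, the last holds). Time passes only in rows, so rows that do not move let the fingers close. It gives the time, the measured TCP pose, the force and the opening at its end, in the units of the state.
- env.observe(): the state, without advancing time (a new reading comes with each control period).
- env.get_image(name): name is "scene" or "side" or "wrist"; returns (picture, depth): 384x512x3 uint8, red, green, blue; 384x512 float32, m along the optical axis (not along the pixel's ray), 0 where there is no reading.
- env.camera_model(name): a dict with "camera_matrix" (3x3 intrinsics, pixels), "dist_coeffs" ([k1, k2, p1, p2, k3] as OpenCV has them; the pictures are not rectified), "R" (3x3) and "t" (3): a world point X has camera coordinates R X + t; the wrist camera has in their place "tool_from_camera" (4x4, takes a point from camera to tool coordinates, whose origin is the TCP and whose axes are the tool frame's). Camera axes: x right, y down, z forward; pixel columns grow to the right and rows downward; lengths in m; the calibration is good to about 2 mm. A picture is of the moment at which its call begins: read the wrist's pose just before it. camera_model takes no time and is no camera call.
- env.close_job(): hands the job in, once; it reports no verdict.
The state is a dict: "time_s": time; "q": joint angles; "qvel": joint speeds; "joint_efforts": joint torques, N m; "position": TCP position; "tool_rot": TCP orientation; "ft_force": force on the tool from outside, world axes, zero at the start; "wrist_torque": the same for the moment, N m; "grip_width": finger opening in m.
Only numpy, scipy, OpenCV 4.12 (cv2) and the standard library are available. Lean on these libraries where they do the work, as an engineer would, in place of code of your own. Each camera call takes 0.05 s, during which the arm holds its last target.

## Working session

There is one attempt and no reset: what is moved stays moved. The work goes in short steps, Python scripts to look and compute and a shell command to move; the robot and the scene stay as the last step left them, time stands still between calls to the robot, and variables do not carry over. Pictures are saved under pics/ and viewed, and the job is handed in when it is done.

```bash
mkdir -p pics; ls
cat > h.py <<'E'
from rig import env
import numpy as np, cv2
def snap(n,tag):
    s=env.observe(); im,d=env.get_image(n); cv2.imwrite(f'pics/{tag}.png',im[:,:,::-1]); np.savez(f'pics/{tag}.npz',im=im,d=d,p=s['position'],R=s['tool_rot']); return im,d
def pts(n,tag):
    z=np.load(f'pics/{tag}.npz'); d=z['d']; m=env.camera_model(n); K=np.array(m['camera_matrix']); D=np.array(m['dist_coeffs'])
    h,w=d.shape; u,v=np.meshgrid(np.arange(w),np.arange(h)); 
    x=cv2.undistortPoints(np.stack([u,v],-1).reshape(-1,1,2).astype(float),K,D).reshape(h,w,2)
    c=np.dstack([x[...,0]*d,x[...,1]*d,d])
    if 'R' in m: return (c-np.array(m['t']))@np.array(m['R'])
    T=np.array(m['tool_from_camera']); t=c@T[:3,:3].T+T[:3,3]
    return t@z['R'].T+z['p']
E
python3 - <<'E'
from h import *
for n in('scene','side','wrist'): snap(n,n+'0')
s=env.observe(); print({k:np.round(v,4).tolist() for k,v in s.items()}, env.grasp_offset)
E
```

```text
pics
{'time_s': 0.15, 'q': [-78.1691, 21.8331, 74.3705, -0.0017, 83.8592, -12.3361], 'qvel': [-0.0538, -0.0875, -0.1866, -0.023, -0.0355, 0.0264], 'joint_efforts': [0.003, -44.8624, -23.1345, -0.0002, 0.0038, -0.0], 'position': [0.2251, -0.5016, 0.2309], 'tool_rot': [[-0.9124, -0.0003, 0.4094], [-0.4094, 0.0011, -0.9124], [-0.0002, -1.0, -0.0011]], 'ft_force': [-0.4153, 1.1202, 0.5019], 'wrist_torque': [-0.0389, 0.0054, 0.0702], 'grip_width': 0.0859} 0.0187
```

View pics/scene0.png

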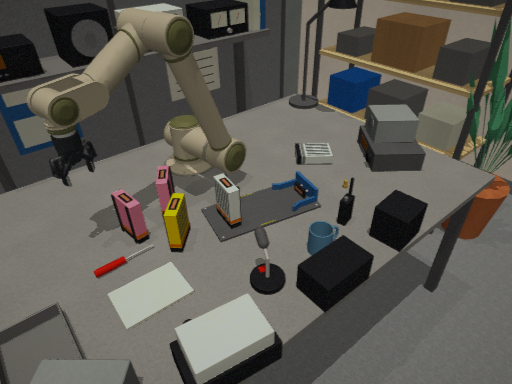

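View pics/side0.png

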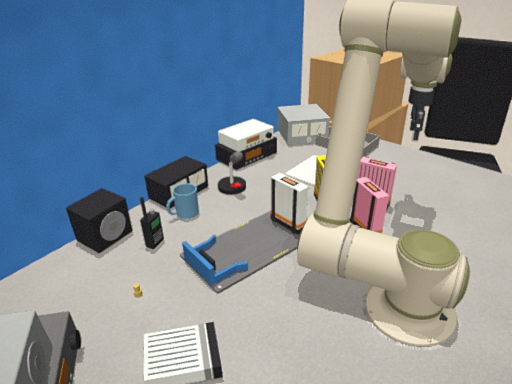

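View pics/wrist0.png

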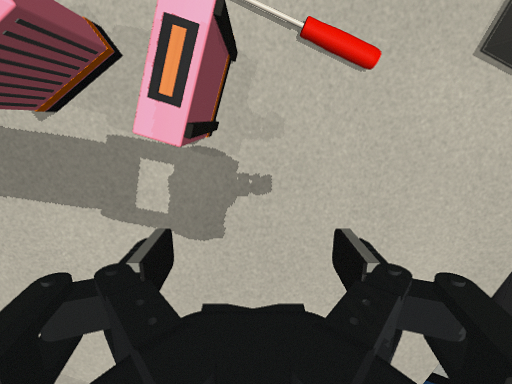

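The white module with the orange band on the dark tray (scene ~(228,200), side ~(291,202)) is the candidate. The pink ones (scene (130,215), (165,188)), the yellow one (177,220) and the grey spare lying down (315,153) are not meant. I'll confirm this in a crop.

Run:
```python
from h import *
a=np.load('pics/scene0.npz')['im'][:,:,::-1]; b=np.load('pics/side0.npz')['im'][:,:,::-1]
cv2.imwrite('pics/c1.png',cv2.resize(a[150:260,190:340],(750,550),interpolation=cv2.INTER_CUBIC))
cv2.imwrite('pics/c2.png',cv2.resize(b[160:300,170:330],(686,600),interpolation=cv2.INTER_CUBIC))
```

```text
(no output)
```

View pics/c1.png

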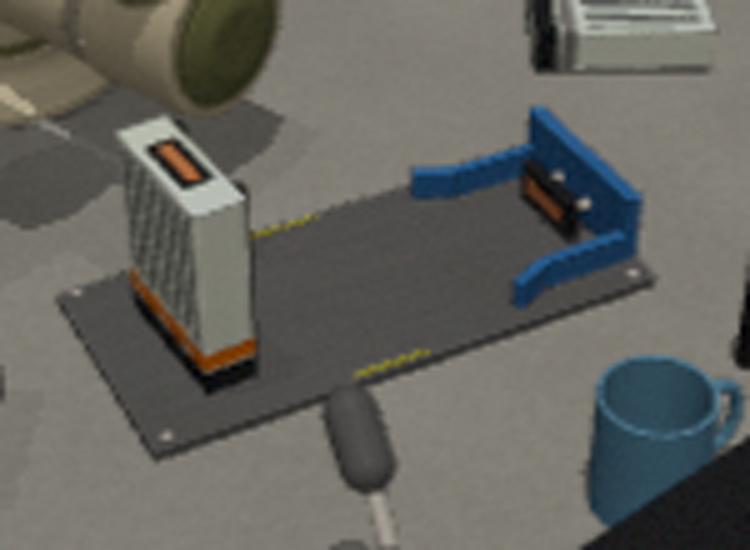

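View pics/c2.png

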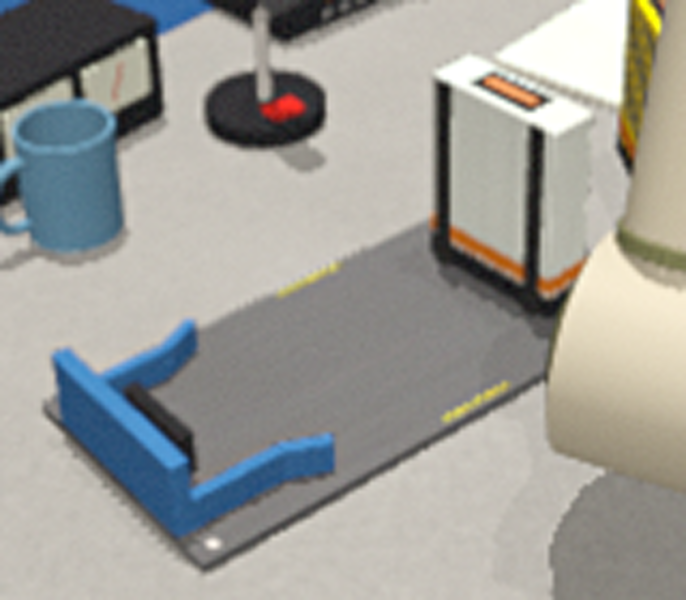

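The crops confirm it: white body, orange band, fins facing away from the plug, black runners facing the blue end wall. Next I'll measure the tray and module from depth.

```bash
cat > meas.py <<'E'
from h import *
P=pts('scene','scene0'); Q=pts('side','side0')
A=np.load('pics/scene0.npz')['im'].astype(int)
def ray(n,u,v,z):
    m=env.camera_model(n);K=np.array(m['camera_matrix']);D=np.array(m['dist_coeffs']);R=np.array(m['R']);t=np.array(m['t'])
    x=cv2.undistortPoints(np.array([[[u,v]]],float),K,D)[0,0]; d=R.T@np.r_[x,1]; c=-R.T@t
    return c+d*(z-c[2])/d[2]
if __name__=='__main__':
    c1=lambda x,y:(190+x/5-.4,150+y/5-.4)
    c2=lambda x,y:(170+x*160/686-.4,160+y*140/600-.4)
    for nm,xy in dict(BL=(58,297),BR=(156,454),FR=(655,278)).items(): print('plate',nm,ray('scene',*c1(*xy),.01).round(4))
    for nm,xy in dict(Fl=(206,566),Fr=(45,405)).items(): print('plate side',nm,ray('side',*c2(*xy),.01).round(4))
    for nm,xy in dict(back1=(118,132),back2=(192,214),fr2=(246,195),fr1=(170,117)).items(): print('top',nm,ray('scene',*c1(*xy),.17).round(4))
    for nm,xy in dict(fr_mug=(434,73),fr_rob=(555,135),bk_rob=(593,110),bk_mug=(472,53)).items(): print('top side',nm,ray('side',*c2(*xy),.17).round(4))
    for nm,C in (('scene',P),('side',Q)):
        reg=C[(abs(C[...,2]-.17)<.006)&(C[...,0]>.2)&(C[...,0]<.8)]
        print(nm,len(reg),reg.mean(0) if len(reg) else '')
    for nm,xy in dict(endtopL=(535,105),endtopR=(640,195)).items(): print('endwall',nm,ray('scene',*c1(*xy),.07).round(4))
E
python3 meas.py
```

```text
plate BL [ 0.3438 -0.1538  0.01  ]
plate BR [ 0.5354 -0.1937  0.01  ]
plate FR [0.622  0.2127 0.01  ]
plate side Fl [0.4232 0.2574 0.01  ]
plate side Fr [0.6162 0.2161 0.01  ]
top back1 [ 0.3923 -0.1139  0.17  ]
top back2 [ 0.5067 -0.1305  0.17  ]
top fr2 [ 0.5126 -0.09    0.17  ]
top fr1 [ 0.4004 -0.0746  0.17  ]
top side fr_mug [ 0.5133 -0.0909  0.17  ]
top side fr_rob [ 0.3959 -0.0719  0.17  ]
top side bk_rob [ 0.3936 -0.1158  0.17  ]
top side bk_mug [ 0.5093 -0.132   0.17  ]
scene 1050 [0.47282347 0.61336987 0.17064539]
side 936 [ 0.42398896 -0.08722328  0.17011726]
endwall endtopL [0.4502 0.2458 0.07  ]
endwall endtopR [0.5931 0.2194 0.07  ]
```

Run:
```python
from meas import *
h=(P[...,2]>.155)&(P[...,2]<.2)&(P[...,0]>.1)&(P[...,0]<.8)&(P[...,1]<.1)&(P[...,1]>-.7)
n,l,st,c=cv2.connectedComponentsWithStats(h.astype(np.uint8))
for i in range(1,n):
    if st[i,4]>25:
        p=P[l==i]; print(c[i].round(0),st[i,4],p.min(0).round(3),p.max(0).round(3))
# tops of decoys from wrist / side depth too
h=(Q[...,2]>.163)&(Q[...,2]<.178)&(Q[...,0]>.1)&(Q[...,0]<.8)&(Q[...,1]<.1)&(Q[...,1]>-.7)
n,l,st,c=cv2.connectedComponentsWithStats(h.astype(np.uint8))
for i in range(1,n):
    if st[i,4]>25:
        p=Q[l==i]; print('side',c[i].round(0),st[i,4],p.min(0).round(3),p.max(0).round(3),p.mean(0).round(4))
# dock / module yaw fit summary
d=np.array([np.sin(np.radians(11.5)),np.cos(np.radians(11.5))]); print(d)
```

```text
[217. 146.] 618 [ 0.1   -0.04   0.155] [0.301 0.1   0.2  ]
[162. 175.] 225 [ 0.186 -0.286  0.155] [ 0.308 -0.195  0.165]
[226. 185.] 321 [ 0.397 -0.132  0.155] [ 0.521 -0.072  0.175]
[125. 199.] 297 [ 0.238 -0.435  0.155] [ 0.363 -0.377  0.165]
[174. 205.] 319 [ 0.376 -0.348  0.155] [ 0.489 -0.24   0.166]
[261. 233.] 115 [ 0.699 -0.182  0.155] [ 0.742 -0.15   0.175]
side [237. 153.] 27 [ 0.702 -0.17   0.164] [ 0.726 -0.148  0.174] [ 0.7108 -0.1569  0.1682]
side [289. 182.] 345 [ 0.392 -0.128  0.163] [ 0.515 -0.067  0.175] [ 0.4495 -0.0963  0.1703]
side [350. 252.] 362 [0.1   0.063 0.163] [0.224 0.1   0.178] [0.149  0.0832 0.1714]
[0.19936793 0.9799247 ]
```

```bash
python3 -m pendant '[[[0.6,0.93,0],0.96,0.6],[[0.6,0.93,0],0.96,0.6],[[0.6,0.93,0],0.96,0.6],[[0.6,0.93,0],0.96,0.6],[[0.6,0.93,0],0.96,0.6],[[0.6,0.93,0],0.96,0.6],[[0.6,0.93,0],0.96,0.6],[[0.6,0.93,0],0.96,0.6],[[0.6,0.93,0],0.96,0.6],[[0.6,0.93,0],0.96,0.6],[[0.6,0.93,0],0.96,0.6],[[0.6,0.93,0],0.96,0.6]]'
python3 -m pendant '[[[0,0,0],0,0.6],[[0,0,0],0,0.6],[[0,0,0],0,0.6]]'
python3 - <<'E'
from h import *
snap('wrist','wrist1'); snap('side','side1')
print(env.observe()['tool_rot'])
E
```

```text
time_s: 1.15
position: [0.4417, -0.1654, 0.2313]
tool_rot: [[-0.139, -0.0, 0.99], [-0.99, 0.0, -0.139], [-0.0, -1.0, -0.0]]
ft_force: [0.1, -0.9, 1.0]
grip_width: 0.0512
time_s: 1.4
position: [0.441, -0.1672, 0.2312]
tool_rot: [[-0.144, -0.001, 0.99], [-0.99, -0.0, -0.144], [0.0, -1.0, -0.001]]
ft_force: [0.0, -0.0, -0.4]
grip_width: 0.0514
[[-1.45264715e-01 -2.94403865e-04  9.89392781e-01]
 [-9.89392824e-01 -7.58089607e-06 -1.45264724e-01]
 [ 5.02669799e-05 -9.99999957e-01 -2.90179835e-04]]
```

View pics/wrist1.png

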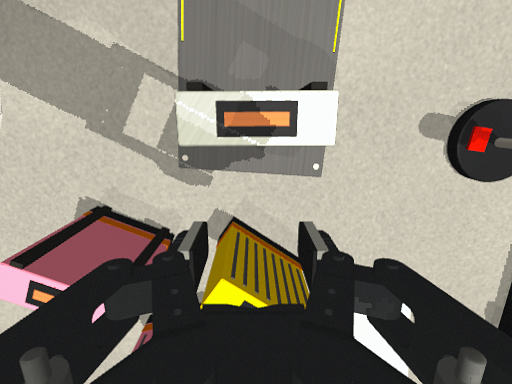

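View pics/side1.png

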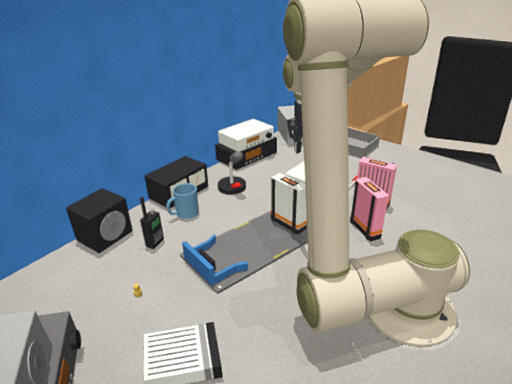

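Wrist view: the module's top face spans (178,91)–(339,91)–(333,147)–(177,146), nearly square to the tool, and the tray corner screws are at (185,157) and (316,166). I'll turn these into positions to refine the poses.

```bash
cat >> h.py <<'E'
def wray(tag,u,v,z):
    q=np.load(f'pics/{tag}.npz'); m=env.camera_model('wrist');K=np.array(m['camera_matrix']);D=np.array(m['dist_coeffs']);T=np.array(m['tool_from_camera'])
    x=cv2.undistortPoints(np.array([[[u,v]]],float),K,D)[0,0]
    d=q['R']@(T[:3,:3]@np.r_[x,1]); c=q['R']@T[:3,3]+q['p']
    return c+d*(z-c[2])/d[2]
E
python3 - <<'E'
from h import *
t=[wray('wrist1',u,v,.17) for u,v in((178,91),(339,91),(333,147),(177,146))]
t=np.array(t); print(t.round(4),t.mean(0))
f=t[1]-t[0]; b=t[2]-t[3]; print([np.degrees(np.arctan2(-w[1],w[0])) for w in(f,b)],np.linalg.norm(f),np.linalg.norm(b))
s=np.array([wray('wrist1',u,v,.01) for u,v in((185,157),(316,166))]);print(s); w=s[1]-s[0]; print(np.degrees(np.arctan2(-w[1],w[0])),s.mean(0))
l=np.array([wray('wrist1',u,v,.01) for u,v in((180,5),(180,80),(340,5),(333,75))]);print(l)
E
```

```text
[[ 0.3999 -0.0774  0.17  ]
 [ 0.5151 -0.0941  0.17  ]
 [ 0.5081 -0.1337  0.17  ]
 [ 0.3907 -0.116   0.17  ]] [ 0.45346331 -0.10529722  0.17      ]
[np.float64(8.24454413304374), np.float64(8.612625378652073)] 0.11642249158804423 0.11876266357263277
[[ 0.35124166 -0.14189061  0.01      ]
 [ 0.52813625 -0.18016802  0.01      ]]
12.209728077182861 [ 0.43968895 -0.16102932  0.01      ]
[[ 0.38318086  0.03833007  0.01      ]
 [ 0.36541461 -0.04415143  0.01      ]
 [ 0.5730512   0.01083615  0.01      ]
 [ 0.55934573 -0.06624643  0.01      ]]
```

```bash
python3 -m pendant '[[[0.1,0,-0.76],0,0.6],[[0,0,-0.76],0,0.6],[[0,0,-0.76],0,0.6],[[0,0,-0.76],0,0.6],[[0,0,0],0,0.6],[[0,0,0],0,0.6]]'
python3 -m pendant '[[[0.04,0.28,0],0,0.6],[[0.04,0.28,0],0,0.6],[[0,0,0],0,0.6],[[0,0,0],0,0.6]]'
python3 - <<'E'
from h import *
snap('wrist','wrist2'); snap('scene','scene2')
s=np.load('pics/scene2.npz')['im'][:,:,::-1]; cv2.imwrite('pics/c3.png',cv2.resize(s[110:260,170:340],(680,600),interpolation=cv2.INTER_CUBIC))
E
```

```text
time_s: 2.0
position: [0.4437, -0.1676, 0.14]
tool_rot: [[-0.145, -0.001, 0.989], [-0.989, 0.001, -0.145], [-0.001, -1.0, -0.002]]
ft_force: [0.6, 0.2, 0.4]
grip_width: 0.0516
time_s: 2.33
position: [0.4469, -0.1497, 0.141]
tool_rot: [[-0.142, 0.001, 0.99], [-0.99, -0.001, -0.142], [0.001, -1.0, 0.002]]
ft_force: [0.5, 0.1, -0.1]
grip_width: 0.0509
```

View pics/wrist2.png

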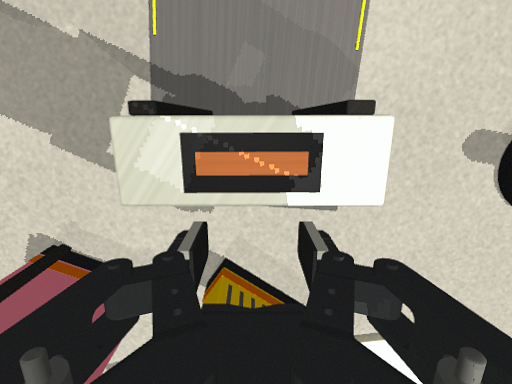

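View pics/c3.png

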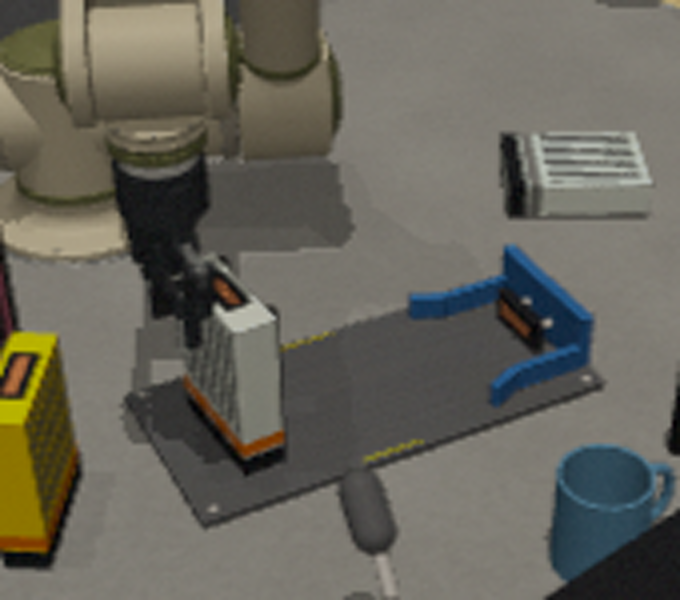

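Wrist view: fingers at (195,250) and (312,250) are just behind the top face (x 110–393), centred and square to it. Pushing forward now.

```bash
python3 -m pendant '[[[0.02,0.12,0],0,0.6],[[0.02,0.12,0],0,0.6],[[0.02,0.12,0],0,0.6],[[0.02,0.12,0],0,0.6],[[0.02,0.12,0.02],0,0.6],[[0.02,0.12,0.02],0,0.6]]'
python3 -m pendant '[[[0.02,0.12,0.02],0,0.6],[[0.02,0.12,0.02],0,0.6],[[0.02,0.12,0.02],0,0.6],[[0,0,0],0,0.6]]'
python3 - <<'E'
from h import *
snap('wrist','wrist3'); snap('side','side3')
E
```

```text
time_s: 2.93
position: [0.4502, -0.1284, 0.1415]
tool_rot: [[-0.143, -0.0, 0.99], [-0.99, -0.001, -0.143], [0.001, -1.0, 0.0]]
ft_force: [-0.4, -0.7, 1.1]
grip_width: 0.0508
time_s: 3.27
position: [0.452, -0.1171, 0.1432]
tool_rot: [[-0.143, 0.0, 0.99], [-0.99, 0.0, -0.143], [-0.0, -1.0, 0.0]]
ft_force: [-1.1, -0.1, 0.3]
grip_width: 0.051
```

View pics/wrist3.png

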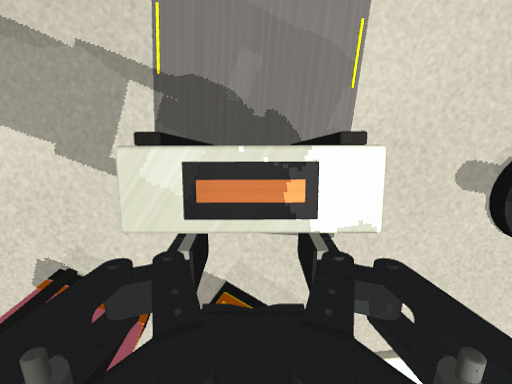

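View pics/side3.png

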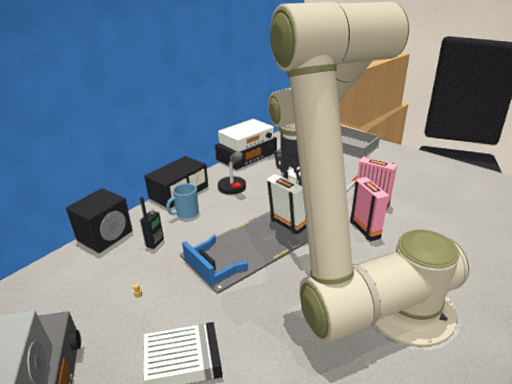

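The module's top edge at (120–384,232) now covers the fingertips, so they are at or near contact. Pushing on.

```bash
python3 -m pendant '[[[0.02,0.13,0.02],0,0.6],[[0.02,0.13,0.02],0,0.6],[[0.02,0.13,0.02],0,0.6],[[0.02,0.13,0.02],0,0.6],[[0.02,0.13,0.02],0,0.6]]'
python3 - <<'E'
from h import *
snap('side','side4')
s=np.load('pics/side4.npz')['im'][:,:,::-1]; cv2.imwrite('pics/c4.png',cv2.resize(s[130:300,160:340],(635,600),interpolation=cv2.INTER_CUBIC))
E
```

```text
time_s: 3.78
position: [0.455, -0.0977, 0.1461]
tool_rot: [[-0.143, -0.0, 0.99], [-0.99, 0.0, -0.143], [-0.0, -1.0, -0.0]]
ft_force: [-0.6, -0.3, -0.2]
grip_width: 0.0513
```

View pics/c4.png

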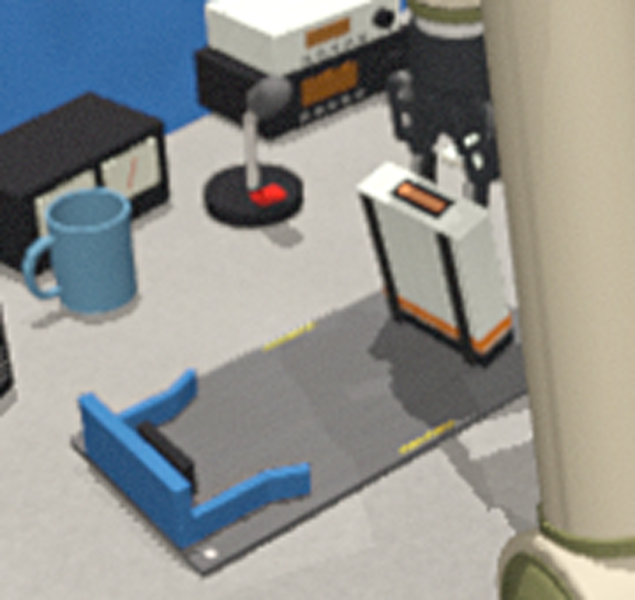

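It is leaning well, and the toe is still on the plate. I'll push it over.

```bash
python3 -m pendant '[[[0.02,0.13,0.04],0,0.6],[[0.02,0.13,0.04],0,0.6],[[0.02,0.13,0.04],0,0.6],[[0.02,0.13,0.04],0,0.6],[[0,0,0],0,0.6],[[0,0,0],0,0.6],[[0,0,0],0,0.6],[[0,0,0],0,0.6]]'
python3 - <<'E'
from h import *
snap('side','side5')
s=np.load('pics/side5.npz')['im'][:,:,::-1]; cv2.imwrite('pics/c5.png',cv2.resize(s[130:300,160:340],(635,600),interpolation=cv2.INTER_CUBIC))
E
```

```text
time_s: 4.5
position: [0.4573, -0.0828, 0.1509]
tool_rot: [[-0.143, -0.0, 0.99], [-0.99, 0.0, -0.143], [0.0, -1.0, -0.0]]
ft_force: [1.0, 0.2, 0.3]
grip_width: 0.0512
```

View pics/c5.png

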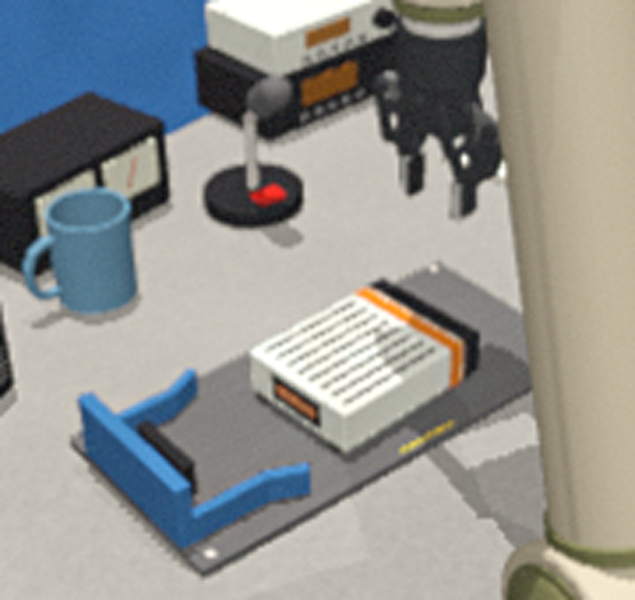

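It lies on its runners, nose towards the plug. I'll back off behind the bumper end and measure.

```bash
python3 -m pendant '[[[-0.08,-0.4,0],0,0.6],[[-0.08,-0.4,0],0,0.6],[[-0.08,-0.4,0],0,0.6],[[-0.08,-0.4,0],0,0.6],[[0,0,0],0,0.6],[[0,0,0],0,0.6],[[0,0,0],0,0.6]]'
python3 - <<'E'
from h import *
snap('wrist','wrist6'); snap('scene','scene6')
s=np.load('pics/scene6.npz')['im'][:,:,::-1]; cv2.imwrite('pics/c6.png',cv2.resize(s[140:260,190:340],(750,600),interpolation=cv2.INTER_CUBIC))
E
```

```text
time_s: 5.13
position: [0.4478, -0.1303, 0.1509]
tool_rot: [[-0.143, -0.0, 0.99], [-0.99, 0.0, -0.143], [-0.0, -1.0, -0.0]]
ft_force: [0.0, 0.1, -0.8]
grip_width: 0.0514
```

View pics/wrist6.png

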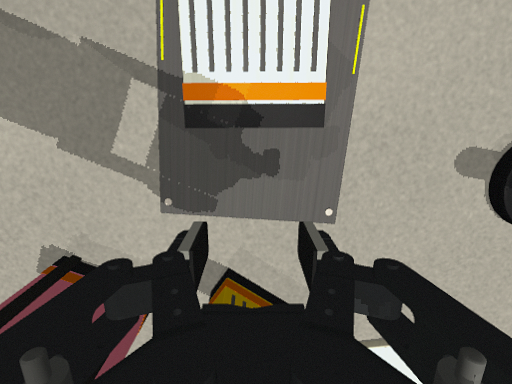

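View pics/c6.png

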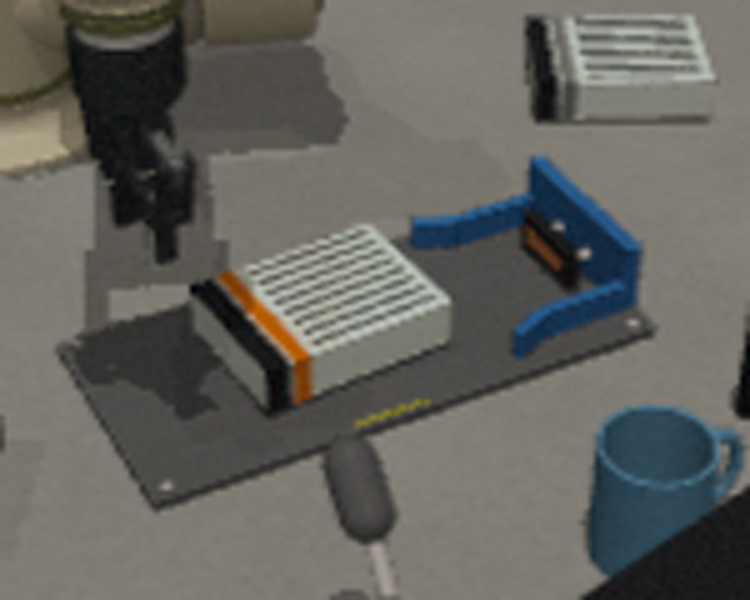

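```bash
cat > dk.py <<'E'
from h import *
th=np.radians(12.0); O=np.array([.4804,.0311]); d=np.array([np.sin(th),np.cos(th)]); n=np.array([-d[1],d[0]])
dk=lambda p:np.round([(p[:2]-O)@d,(p[:2]-O)@n],4)
E
python3 - <<'E'
from dk import *
from meas import ray
for nm,u,v,z in(('bL',185,127,.056),('bR',324,127,.056),('sL',168,202,.01),('sR',329,212,.01),('eL',160,200,.01),('cR',335,223,.01),('eR2',370,5,.01),('eL2',163,5,.01)):
    p=wray('wrist6',u,v,z); print(nm,p.round(4),dk(p))
c=lambda x,y:(190+x/5-.4,140+y/5-.4)
for nm,x,y in(('bL',192,287),('bR',268,375),('fL',369,226),('fR',449,299)):
    p=ray('scene',*c(x,y),.056); print(nm,p.round(4),dk(p))
for nm,x,y in(('BL',58,347),('BR',156,506),('FR',655,328)):
    p=ray('scene',*c(x,y),.01); print(nm,p.round(4),dk(p))
for nm,x,y,z in(('end L',535,157,.07),('end R',640,247,.07),('wallL tip',413,222,.036),('wallR tip',517,330,.036),('scr',633,322,.01)):
    p=ray('scene',*c(x,y),z); print(nm,p.round(4),dk(p))
E
```

```text
bL [ 0.398 -0.066  0.056] [-0.1121  0.0604]
bR [ 0.5178 -0.0833  0.056 ] [-0.1041 -0.0604]
sL [ 0.3507 -0.1432  0.01  ] [-0.1975  0.0906]
sR [ 0.5281 -0.1809  0.01  ] [-0.1974 -0.0908]
eL [ 0.3424 -0.1397  0.01  ] [-0.1957  0.0995]
cR [ 0.534  -0.1952  0.01  ] [-0.2102 -0.0995]
eR2 [0.5807 0.0187 0.01  ] [ 0.0087 -0.1007]
eL2 [0.3891 0.0463 0.01  ] [-0.0041  0.0925]
bL [ 0.3995 -0.0636  0.056 ] [-0.1095  0.0594]
bR [ 0.5196 -0.0823  0.056 ] [-0.1028 -0.0619]
fL [0.4246 0.09   0.056 ] [0.046  0.0669]
fR [0.5362 0.0752 0.056 ] [ 0.0548 -0.0454]
BL [ 0.3438 -0.1538  0.01  ] [-0.2092  0.0952]
BR [ 0.537  -0.1948  0.01  ] [-0.2092 -0.1024]
FR [0.622  0.2127 0.01  ] [ 0.2071 -0.1007]
end L [0.4524 0.2437 0.07  ] [0.2022 0.0716]
end R [0.5949 0.2176 0.07  ] [ 0.2062 -0.0733]
wallL tip [0.4215 0.1388 0.036 ] [0.0931 0.08  ]
wallR tip [0.5784 0.1064 0.036 ] [ 0.094  -0.0802]
scr [0.6059 0.2052 0.01  ] [ 0.1964 -0.0865]
```

Dock frame checks: screw rows, plate corners and wall tips all agree with their stated places within about 2 mm. The module is at y≈0 at the bumper, nose at x≈0.05, y≈+0.010, yawed 3.8°. It has to be within ±3 mm at the guides, so I'll nudge the nose end sideways first with closed fingers on its robot-side face.

```bash
python3 -m pendant '[[[-0.24,0.88,0],-0.09,0],[[-0.24,0.88,0],-0.09,0],[[-0.24,0.88,0],-0.09,0],[[-0.24,0.88,0],-0.09,0],[[-0.24,0.88,0],-0.09,0],[[-0.24,0.88,0],-0.09,0],[[-0.24,0.88,0],-0.09,0],[[-0.24,0.88,0],-0.09,0],[[0,0,0],0,0],[[0,0,0],0,0],[[0,0,0],0,0]]'
python3 - <<'E'
from dk import *
s=env.observe(); print(dk(np.array(s['position'])),s['grip_width'])
snap('wrist','wrist7')
E
```

```text
time_s: 6.15
position: [0.3904, 0.0805, 0.151]
tool_rot: [[-0.204, 0.0, 0.979], [-0.979, -0.0, -0.204], [0.0, -1.0, 0.001]]
ft_force: [-0.4, -0.3, -0.4]
grip_width: -0.0001
[0.0296 0.0983] -5.570040470338914e-05
```

View pics/wrist7.png

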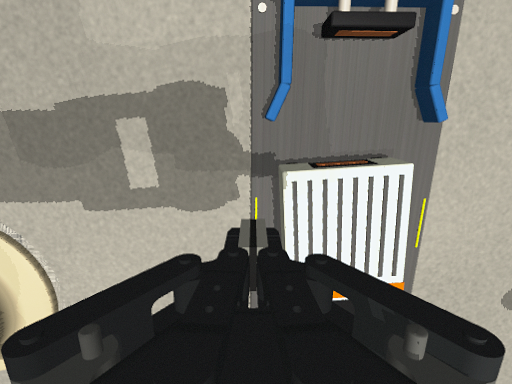

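Wrist view: closed fingertips at (253,240), clear of the module's left edge (283,172)–(290,280), with the tray below. Descending beside it.

```bash
python3 -m pendant '[[[0,0,-1],0,0],[[0,0,-1],0,0],[[0,0,-1],0,0],[[0,0,-1],0,0],[[0,0,0],0,0],[[0,0,0],0,0],[[0,0,0],0,0]]'
python3 - <<'E'
from dk import *
s=env.observe(); print(dk(np.array(s['position'])))
snap('wrist','wrist8')
E
```

```text
time_s: 6.78
position: [0.3911, 0.0801, 0.032]
tool_rot: [[-0.206, 0.002, 0.979], [-0.979, -0.0, -0.206], [-0.0, -1.0, 0.002]]
ft_force: [0.2, -0.4, -0.6]
grip_width: -0.0001
[0.0293 0.0976]
```

View pics/wrist8.png

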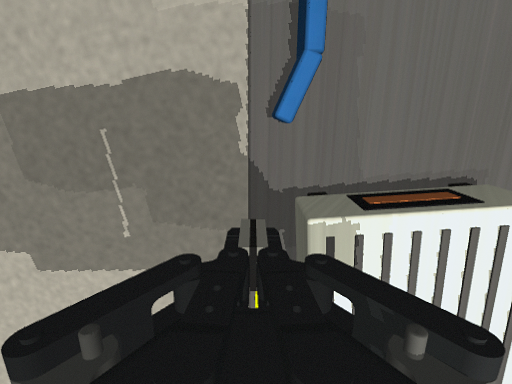

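```bash
python3 -m pendant '[[[0.1,-0.02,0],0,0],[[0.1,-0.02,0],0,0],[[0.1,-0.02,0],0,0],[[0.1,-0.02,0],0,0],[[0.1,-0.02,0],0,0],[[0,0,0],0,0]]'
python3 -m pendant '[[[0.08,-0.02,0],0,0],[[0.08,-0.02,0],0,0],[[0,0,0],0,0]]'
python3 - <<'E'
from dk import *
s=env.observe(); print(dk(np.array(s['position'])))
snap('wrist','wrist9')
E
```

```text
time_s: 7.33
position: [0.4053, 0.0775, 0.0309]
tool_rot: [[-0.205, -0.001, 0.979], [-0.979, 0.0, -0.205], [-0.0, -1.0, -0.001]]
ft_force: [-0.5, -0.9, 0.1]
grip_width: 0.0003
time_s: 7.58
position: [0.4102, 0.0763, 0.0308]
tool_rot: [[-0.205, -0.0, 0.979], [-0.979, 0.0, -0.205], [-0.0, -1.0, -0.0]]
ft_force: [-2.6, 2.6, 0.1]
grip_width: -0.0002
[0.0296 0.0781]
```

View pics/wrist9.png

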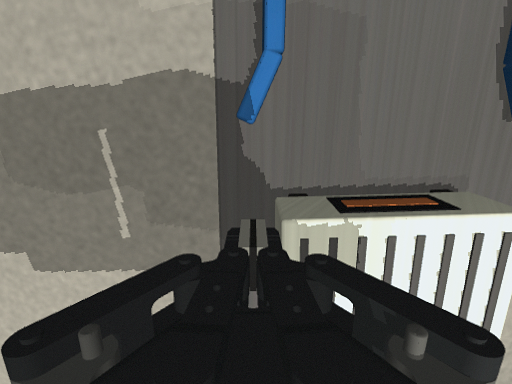

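Contact: about 3 N, with the finger against the left face at image (281,230). Pushing 7 mm more.

```bash
python3 -m pendant '[[[0.06,-0.01,0],0,0],[[0.06,-0.01,0],0,0],[[0.06,-0.02,0],0,0],[[0.06,-0.01,0],0,0],[[0,0,0],0,0]]'
python3 - <<'E'
from dk import *
s=env.observe(); print(dk(np.array(s['position'])))
snap('wrist','wrist10');snap('scene','scene10')
s=np.load('pics/scene10.npz')['im'][:,:,::-1]; cv2.imwrite('pics/c10.png',cv2.resize(s[140:260,190:340],(750,600),interpolation=cv2.INTER_CUBIC))
E
```

```text
time_s: 8.05
position: [0.4178, 0.0746, 0.0309]
tool_rot: [[-0.205, 0.001, 0.979], [-0.979, -0.0, -0.205], [0.0, -1.0, 0.001]]
ft_force: [-0.6, 1.6, -0.1]
grip_width: -0.0005
[0.0296 0.0703]
```

View pics/wrist10.png

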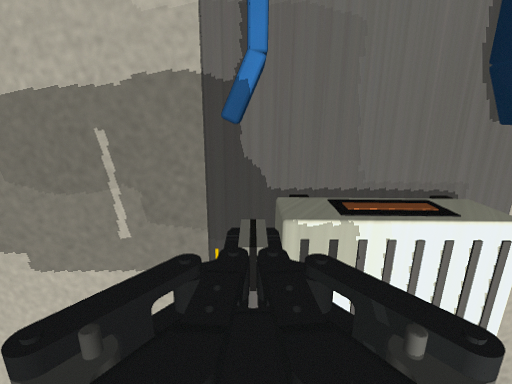

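View pics/c10.png

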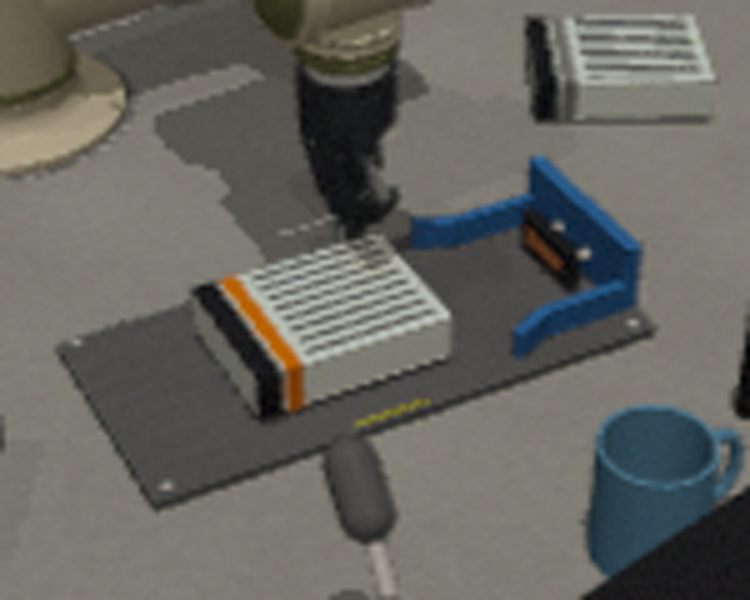

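```bash
python3 -m pendant '[[[-0.4,0.08,0.2],0,0.6],[[-0.2,0.04,0.9],0,0.6],[[0,0,1],0,0.6],[[0,0,1],0,0.6],[[0,0,0.9],0,0.6],[[0.2,-0.85,0],0,0.6],[[0.2,-0.85,0],0,0.6],[[0.2,-0.85,0],0,0.6],[[0.2,-0.85,0],0,0.6],[[0.2,-0.85,0],0,0.6],[[0.2,-0.85,0],0,0.6],[[0.2,-0.85,0],0,0.6]]'
python3 -m pendant '[[[0.16,-0.7,0],0,0.6],[[0,0,0],0,0.6],[[0,0,0],0,0.6],[[0,0,0],0,0.6]]'
python3 - <<'E'
from dk import *
s=env.observe(); print(dk(np.array(s['position'])))
snap('wrist','wrist11');snap('scene','scene11')
s=np.load('pics/scene11.npz')['im'][:,:,::-1]; cv2.imwrite('pics/c11.png',cv2.resize(s[140:260,190:340],(750,600),interpolation=cv2.INTER_CUBIC))
E
```

```text
time_s: 9.15
position: [0.4417, -0.1019, 0.1513]
tool_rot: [[-0.205, 0.001, 0.979], [-0.979, -0.001, -0.205], [0.001, -1.0, 0.002]]
ft_force: [0.8, 0.1, -0.4]
grip_width: 0.0509
time_s: 9.48
position: [0.4458, -0.1208, 0.1509]
tool_rot: [[-0.205, 0.0, 0.979], [-0.979, -0.0, -0.205], [0.0, -1.0, 0.0]]
ft_force: [0.3, -0.7, 0.2]
grip_width: 0.0516
[-0.1557  0.0022]
```

View pics/wrist11.png

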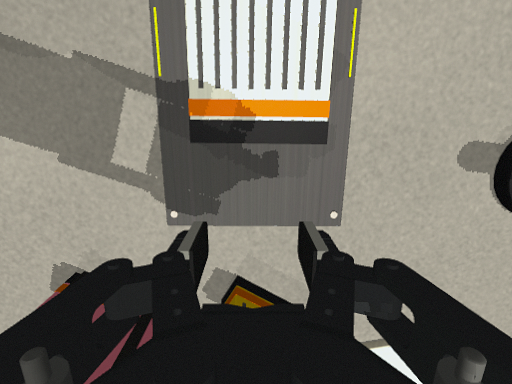

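View pics/c11.png

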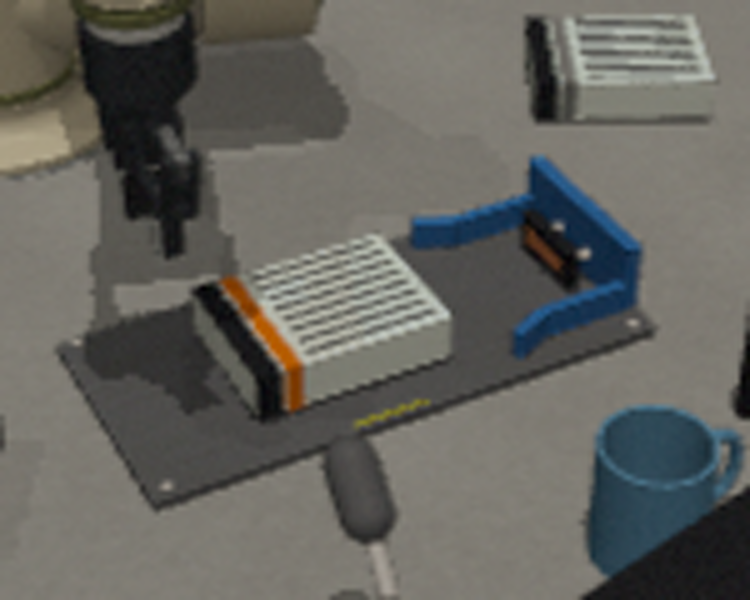

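Run:
```python
from dk import *
b=np.load('pics/wrist11.npz')['im'][:,:,::-1]; cv2.imwrite('pics/c12.png',cv2.resize(b[90:230,150:360],(800,533),interpolation=cv2.INTER_CUBIC))
for nm,u,v,z in(('bL',190,143,.056),('bR',328,143.5,.056),('sL',174,215,.01),('sR',334,215,.01),('yL',156,40,.01),('yR',354,40,.01),('mL',187,40,.056),('mR',333,40,.056)):
    p=wray('wrist11',u,v,z); print(nm,p.round(4),dk(p))
```

```text
bL [ 0.4009 -0.0677  0.056 ] [-0.1132  0.0572]
bR [ 0.5203 -0.0932  0.056 ] [-0.1132 -0.0649]
sL [ 0.3505 -0.144   0.01  ] [-0.1982  0.0907]
sR [ 0.5281 -0.1812  0.01  ] [-0.1977 -0.0908]
yL [0.3834 0.032  0.01  ] [-0.0193  0.0951]
yR [ 0.57  -0.007  0.01 ] [-0.0186 -0.0955]
mL [0.4202 0.0123 0.056 ] [-0.0309  0.055 ]
mR [ 0.5354 -0.0118  0.056 ] [-0.0305 -0.0628]
```

View pics/c12.png

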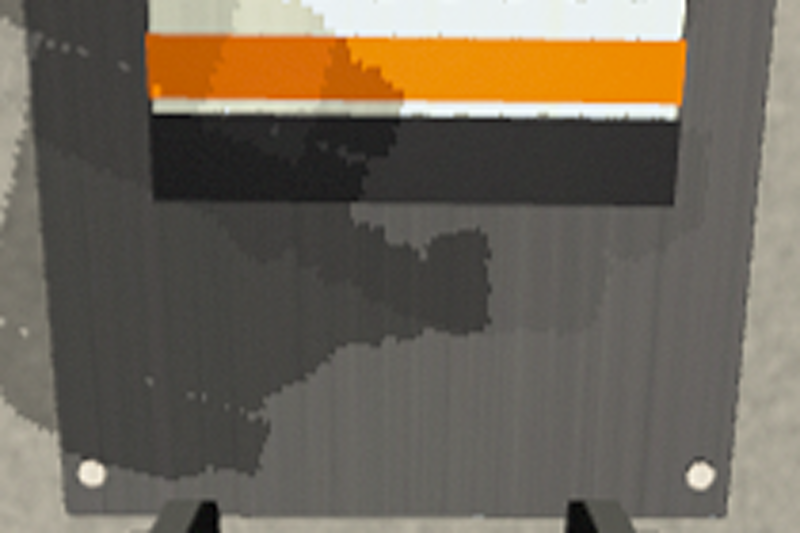

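After the nudge the yaw is about 0 to −0.4°, with the bumper centre at dock (−0.113, −0.004). I'll push with both fingers square behind the bumper and drift +4 mm sideways on the way in.

```bash
python3 -m pendant '[[[0.2,-0.04,0],0,0.7],[[0,0,-0.84],0,0.7],[[0,0,-0.84],0,0.7],[[0,0,-0.84],0,0.7],[[0,0,-0.84],0,0.7],[[0,0,-0.84],0,0.7],[[0,0,0],0,0.7],[[0.03,0.14,0],0,0.7],[[0.03,0.14,0],0,0.7],[[0.03,0.14,0],0,0.7],[[0,0,0],0,0.7],[[0,0,0],0,0.7]]'
python3 - <<'E'
from dk import *
s=env.observe(); print(dk(np.array(s['position'])),s['ft_force'])
snap('wrist','wrist13')
E
```

```text
time_s: 10.58
position: [0.4552, -0.1095, 0.0259]
tool_rot: [[-0.204, 0.002, 0.979], [-0.979, -0.001, -0.204], [0.001, -1.0, 0.002]]
ft_force: [0.4, -0.1, 0.6]
grip_width: 0.0598
[-0.1427 -0.0045] [ 0.38336898 -0.06680924  0.55370758]
```

View pics/wrist13.png

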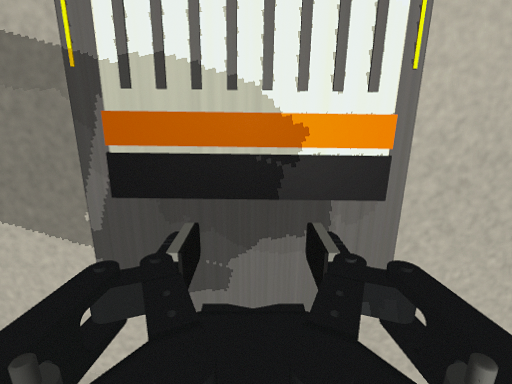

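Run:
```python
from dk import *
for nm,u,v,z in(('bL',111,199,.056),('bR',386,200,.056),('yL',68,40,.01),('yR',421,40,.01),('mL',98,40,.056),('mR',402,40,.056),('eL',96,240,.01),('eR',396,240,.01)):
    p=wray('wrist13',u,v,z); print(nm,p.round(4),dk(p))
print(env.camera_model('wrist')['tool_from_camera'],env.camera_model('wrist')['camera_matrix'])
```

```text
bL [ 0.4003 -0.0678  0.056 ] [-0.1134  0.0578]
bR [ 0.5195 -0.0932  0.056 ] [-0.1134 -0.0641]
yL [0.3798 0.0134 0.01  ] [-0.0382  0.0947]
yR [ 0.5661 -0.0253  0.01  ] [-0.0374 -0.0955]
mL [ 0.4168 -0.0063  0.056 ] [-0.0499  0.0544]
mR [ 0.5306 -0.03    0.056 ] [-0.0493 -0.0618]
eL [ 0.3533 -0.101   0.01  ] [-0.1557  0.0969]
eR [ 0.5447 -0.1411  0.01  ] [-0.1551 -0.0988]
[[-2.63954109e-04  9.65995065e-01  2.58560368e-01 -6.43254738e-02]
 [-3.30908240e-04 -2.58560447e-01  9.65995024e-01 -1.42663942e-01]
 [ 9.99999910e-01  1.69418599e-04  3.87903819e-04  4.79710678e-04]
 [ 0.00000000e+00  0.00000000e+00  0.00000000e+00  1.00000000e+00]] [[266.04108932   0.         252.65416252]
 [  0.         266.04108932 188.89149845]
 [  0.           0.           1.        ]]
```

```bash
python3 -m pendant '[[[0.02,0.1,0],0,0.7],[[0.02,0.1,0],0,0.7],[[0.02,0.1,0],0,0.7],[[0.02,0.1,0],0,0.7],[[0.02,0.1,0],0,0.7],[[0,0,0],0,0.7]]'
python3 -m pendant '[[[0.014,0.066,0],0,0.7],[[0.014,0.066,0],0,0.7],[[0.014,0.066,0],0,0.7]]'
python3 -m pendant '[[[0.012,0.1,0],0,0.7],[[0.012,0.1,0],0,0.7],[[0.012,0.1,0],0,0.7]]'
python3 - <<'E'
from dk import *
s=env.observe(); print(dk(np.array(s['position'])),s['ft_force'], s['wrist_torque'])
E
```

```text
time_s: 11.13
position: [0.4577, -0.0941, 0.0249]
tool_rot: [[-0.204, -0.0, 0.979], [-0.979, 0.0, -0.204], [-0.0, -1.0, -0.0]]
ft_force: [-0.1, 0.6, -0.7]
grip_width: 0.0598
time_s: 11.38
position: [0.4591, -0.0889, 0.0249]
tool_rot: [[-0.205, 0.0, 0.979], [-0.979, -0.001, -0.205], [0.001, -1.0, 0.0]]
ft_force: [0.7, -3.5, -2.3]
grip_width: 0.06
time_s: 11.63
position: [0.46, -0.0797, 0.0249]
tool_rot: [[-0.205, 0.0, 0.979], [-0.979, -0.0, -0.205], [0.0, -1.0, 0.0]]
ft_force: [-0.1, -3.5, -1.7]
grip_width: 0.0596
[-0.1126 -0.0031] [-0.11521587 -3.4565021  -1.67626897] [-5.47690062e-01  4.77389560e-05 -5.07416313e-02]
```

```bash
python3 -m pendant '[[[0.011,0.1,0],0,0.7],[[0.011,0.1,0],0,0.7],[[0.011,0.1,0],0,0.7],[[0.011,0.1,0],0,0.7],[[0.011,0.1,0],0,0.7],[[0.011,0.1,0],0,0.7],[[0.011,0.1,0],0,0.7],[[0.011,0.1,0],0,0.7]]'
python3 - <<'E'
from dk import *
s=env.observe(); print(dk(np.array(s['position'])),s['ft_force'], s['wrist_torque'])
snap('wrist','wrist14');snap('scene','scene14')
s=np.load('pics/scene14.npz')['im'][:,:,::-1]; cv2.imwrite('pics/c14.png',cv2.resize(s[140:260,190:340],(750,600),interpolation=cv2.INTER_CUBIC))
E
```

```text
time_s: 12.3
position: [0.4627, -0.0554, 0.0249]
tool_rot: [[-0.205, -0.0, 0.979], [-0.979, 0.0, -0.205], [0.0, -1.0, -0.0]]
ft_force: [0.0, -3.1, -1.4]
grip_width: 0.0598
[-0.0883 -0.0006] [ 0.02600641 -3.11503101 -1.35333946] [-0.47436762  0.07181652 -0.04960206]
```

View pics/wrist14.png

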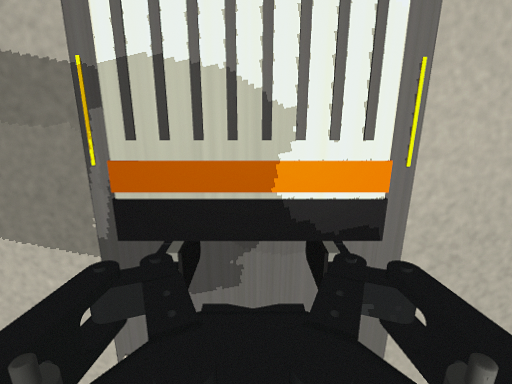

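View pics/c14.png

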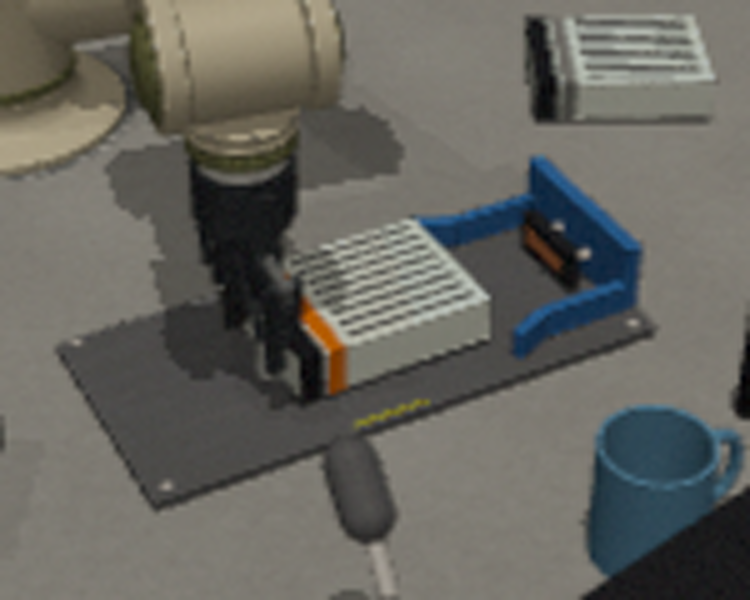

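Run:
```python
from dk import *
for nm,u,v,z in(('bL',117,240,.056),('bR',383,240.5,.056),('yL',85,110,.01),('yR',417,110,.01),('mL',92,20,.056),('mR',408,20,.056)):
    p=wray('wrist14',u,v,z); print(nm,p.round(4),dk(p))
b=np.load('pics/wrist14.npz')['im'][:,:,::-1]; cv2.imwrite('pics/c15.png',cv2.resize(b[0:260,60:440],(800,547),interpolation=cv2.INTER_CUBIC))
```

```text
bL [ 0.4044 -0.0328  0.056 ] [-0.0783  0.0611]
bR [ 0.5238 -0.0581  0.056 ] [-0.0782 -0.061 ]
yL [0.3837 0.0313 0.01  ] [-0.0199  0.0946]
yR [ 0.569  -0.0075  0.01  ] [-0.0193 -0.0947]
mL [0.4249 0.0543 0.056 ] [0.0112 0.0591]
mR [0.5403 0.0302 0.056 ] [ 0.0115 -0.0588]
```

View pics/c15.png

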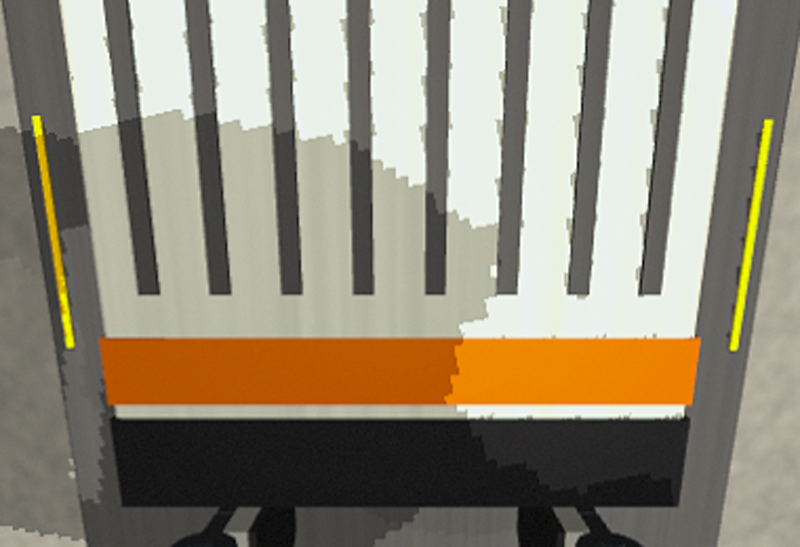

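Centred now: module y≈0.000, yaw≈0, nose at x≈0.082. Pushing straight along the dock axis; drag is about 3.3 N so far.

```bash
python3 -m pendant '[[[0.021,0.098,0],0,0.7],[[0.021,0.098,0],0,0.7],[[0.021,0.098,0],0,0.7],[[0.021,0.098,0],0,0.7],[[0.021,0.098,0],0,0.7],[[0.021,0.098,0],0,0.7]]'
python3 -m pendant '[[[0.021,0.098,0],0,0.7],[[0.021,0.098,0],0,0.7],[[0.021,0.098,0],0,0.7],[[0.021,0.098,0],0,0.7],[[0.021,0.098,0],0,0.7],[[0.021,0.098,0],0,0.7]]'
python3 -m pendant '[[[0.021,0.098,0],0,0.7],[[0.021,0.098,0],0,0.7],[[0.021,0.098,0],0,0.7],[[0.021,0.098,0],0,0.7],[[0.021,0.098,0],0,0.7],[[0.021,0.098,0],0,0.7]]'
python3 - <<'E'
from dk import *
s=env.observe(); print(dk(np.array(s['position'])),s['ft_force'], s['wrist_torque'])
snap('wrist','wrist16');snap('scene','scene16')
s=np.load('pics/scene16.npz')['im'][:,:,::-1]; cv2.imwrite('pics/c16.png',cv2.resize(s[140:260,190:340],(750,600),interpolation=cv2.INTER_CUBIC))
E
```

```text
time_s: 12.9
position: [0.4665, -0.0378, 0.0249]
tool_rot: [[-0.205, -0.0, 0.979], [-0.979, -0.0, -0.205], [0.0, -1.0, -0.0]]
ft_force: [-0.6, -4.6, -0.4]
grip_width: 0.0599
time_s: 13.4
position: [0.4703, -0.0202, 0.0249]
tool_rot: [[-0.205, 0.0, 0.979], [-0.979, -0.0, -0.205], [0.0, -1.0, 0.0]]
ft_force: [-1.0, -4.1, 1.1]
grip_width: 0.0596
time_s: 13.9
position: [0.474, -0.0025, 0.0249]
tool_rot: [[-0.205, -0.0, 0.979], [-0.979, 0.0, -0.205], [-0.0, -1.0, -0.0]]
ft_force: [-0.3, -4.1, 1.4]
grip_width: 0.06
[-0.0342 -0.0008] [-0.33532139 -4.11419909  1.42880386] [-0.63568555  0.15673431  0.03665195]
```

View pics/wrist16.png

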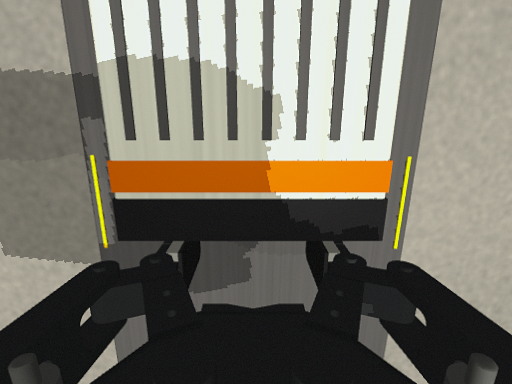

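View pics/c16.png

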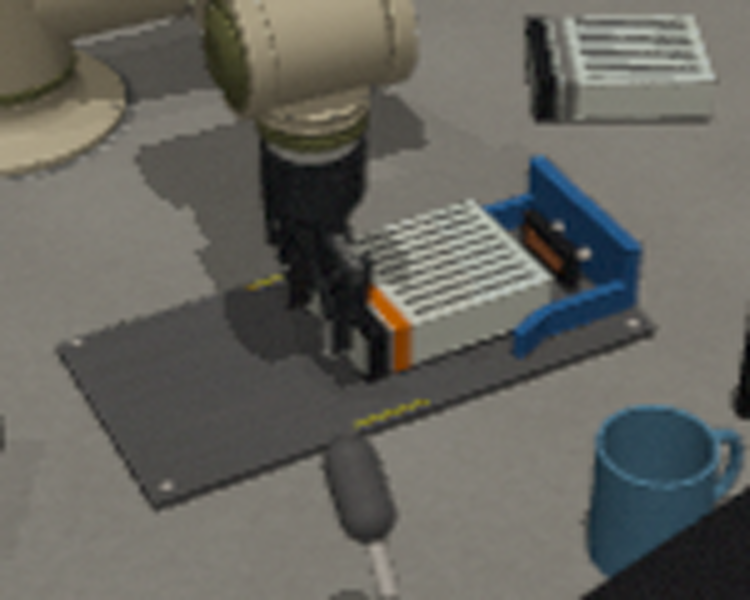

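Drag is steady at ~4.2 N with no wall rub. The nose is at about 0.136 inside the guides.

```bash
python3 -m pendant '[[[0.021,0.098,0],0,0.7],[[0.021,0.098,0],0,0.7],[[0.021,0.098,0],0,0.7],[[0.021,0.098,0],0,0.7],[[0.021,0.098,0],0,0.7],[[0.014,0.065,0],0,0.7],[[0.014,0.065,0],0,0.7],[[0.014,0.065,0],0,0.7]]'
python3 -m pendant '[[[0.007,0.033,0],0,0.7],[[0.007,0.033,0],0,0.7],[[0.007,0.033,0],0,0.7],[[0.007,0.033,0],0,0.7]]'
python3 -m pendant '[[[0.007,0.033,0],0,0.7],[[0.007,0.033,0],0,0.7],[[0.007,0.033,0],0,0.7]]'
python3 - <<'E'
from dk import *
s=env.observe(); print(dk(np.array(s['position'])),s['ft_force'], s['wrist_torque'])
E
```

```text
time_s: 14.67
position: [0.4784, 0.0179, 0.0249]
tool_rot: [[-0.205, -0.0, 0.979], [-0.979, 0.0, -0.205], [0.0, -1.0, -0.0]]
ft_force: [-1.1, -2.9, -0.7]
grip_width: 0.0597
time_s: 15.0
position: [0.4792, 0.0218, 0.0249]
tool_rot: [[-0.205, -0.0, 0.979], [-0.979, 0.0, -0.205], [-0.0, -1.0, -0.0]]
ft_force: [-1.2, -3.0, 0.0]
grip_width: 0.0597
time_s: 15.25
position: [0.4798, 0.0248, 0.0249]
tool_rot: [[-0.205, -0.0, 0.979], [-0.979, 0.0, -0.205], [-0.0, -1.0, -0.0]]
ft_force: [-1.5, -3.2, -0.5]
grip_width: 0.0597
[-0.0063 -0.0008] [-1.50172587 -3.23397864 -0.53222605] [-0.55403495  0.08047397 -0.02454294]
```

```bash
for i in 1; do python3 -m pendant '[[[0.007,0.033,0],0,0.7],[[0.007,0.033,0],0,0.7]]' | grep -E 'pos|ft_'
python3 -m pendant '[[[0.007,0.033,0],0,0.7],[[0.007,0.033,0],0,0.7]]' | grep -E 'pos|ft_'
python3 -m pendant '[[[0.007,0.033,0],0,0.7],[[0.007,0.033,0],0,0.7]]' | grep -E 'pos|ft_'; done
```

```text
position: [0.4803, 0.0268, 0.0249]
ft_force: [-1.2, -3.1, -1.4]
position: [0.4806, 0.0283, 0.0249]
ft_force: [-2.2, -8.4, -0.7]
position: [0.4809, 0.0301, 0.0249]
ft_force: [-2.6, -9.1, -1.2]
```

Plug contact: force rose from ~3.4 to ~9.3 N, consistent with the plug sliding at ~5.5 N. Continuing with finer steps.

```bash
python3 -m pendant '[[[0.007,0.033,0],0,0.7],[[0.007,0.033,0],0,0.7]]' | grep -E 'pos|ft_'
python3 -m pendant '[[[0.007,0.033,0],0,0.7],[[0.007,0.033,0],0,0.7]]' | grep -E 'pos|ft_'
python3 -m pendant '[[[0.003,0.016,0],0,0.7]]' | grep -E 'pos|ft_'
python3 - <<'E'
from dk import *
s=env.observe(); print(dk(np.array(s['position'])),s['ft_force'], s['wrist_torque'])
E
```

```text
position: [0.4814, 0.032, 0.0249]
ft_force: [-2.1, -8.6, -1.5]
position: [0.4818, 0.034, 0.0249]
ft_force: [-2.5, -8.9, -0.5]
position: [0.4819, 0.0345, 0.0249]
ft_force: [-2.4, -8.5, 0.2]
[ 0.0037 -0.0007] [-2.40874498 -8.48693563  0.21861517] [-1.29905977  0.34322295 -0.14126214]
```

```bash
python3 -m pendant '[[[0.003,0.016,0],0,0.7]]' | grep -E 'pos|ft_'
python3 -m pendant '[[[0.003,0.016,0],0,0.7]]' | grep -E 'pos|ft_'
python3 -m pendant '[[[0.003,0.016,0],0,0.7]]' | grep -E 'pos|ft_'
```

```text
position: [0.482, 0.035, 0.0249]
ft_force: [-2.9, -8.5, 0.2]
position: [0.4821, 0.0354, 0.0249]
ft_force: [-2.1, -7.8, -0.8]
position: [0.4822, 0.0359, 0.0249]
ft_force: [-2.0, -8.8, 0.3]
```

```bash
python3 -m pendant '[[[0.003,0.016,0],0,0.7]]' | grep -E 'pos|ft_'
python3 -m pendant '[[[0.003,0.016,0],0,0.7]]' | grep -E 'pos|ft_'
```

```text
position: [0.4823, 0.0364, 0.0249]
ft_force: [-3.1, -10.5, -0.9]
position: [0.4823, 0.0364, 0.0249]
ft_force: [-4.4, -15.0, 0.5]
```

Bottomed: the TCP stopped at dock x≈0.006 (expected 0.0065) and the force jumped to about 15.6 N. Less ~3.5 N of drag, that is ~12 N on the plug. I'll add a touch more and hold.

```bash
python3 -m pendant '[[[0.0015,0.007,0],0,0.7]]' | grep -E 'pos|ft_'
python3 -m pendant '[[[0,0,0],0,0.7]]' | grep -E 'pos|ft_'
```

```text
position: [0.4822, 0.0365, 0.0249]
ft_force: [-4.8, -14.7, 0.4]
position: [0.4823, 0.0364, 0.0249]
ft_force: [-4.3, -14.1, 0.1]
```

```bash
python3 -m pendant '[[[0.002,0.012,0],0,0.7]]' | grep -E 'pos|ft_'
python3 -m pendant '[[[0,0,0],0,0.7]]' | grep -E 'pos|ft_|time'
```

```text
position: [0.4823, 0.0365, 0.0249]
ft_force: [-4.3, -18.5, 1.3]
time_s: 16.92
position: [0.4823, 0.0365, 0.0249]
ft_force: [-5.2, -16.6, 0.5]
```

F·d ≈ 18 N, so roughly 14–15 N on the plug. Holding.

```bash
python3 -m pendant '[[[0,0,0],0,0.7],[[0,0,0],0,0.7],[[0,0,0],0,0.7],[[0,0,0],0,0.7]]' | grep -E 'pos|ft_|time'
python3 -m pendant '[[[0,0,0],0,0.7],[[0,0,0],0,0.7],[[0,0,0],0,0.7],[[0,0,0],0,0.7],[[0,0,0],0,0.7]]' | grep -E 'pos|ft_|time'
python3 - <<'E'
from h import *
snap('wrist','wrist17')
E
```

```text
time_s: 17.25
position: [0.4823, 0.0365, 0.0249]
ft_force: [-4.3, -16.7, -0.0]
time_s: 17.67
position: [0.4823, 0.0365, 0.0249]
ft_force: [-3.7, -16.8, 0.9]
```

View pics/wrist17.png

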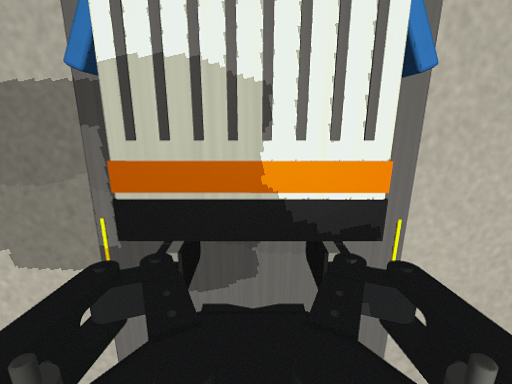

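The module sits straight between the guides (symmetric at (80,50) and (420,50)). Releasing straight back, then up, and checking.

```bash
python3 -m pendant '[[[-0.02,-0.1,0],0,0.7],[[-0.1,-0.4,0],0,0.7],[[-0.15,-0.7,0],0,0.7],[[0,0,0.8],0,0.7],[[0,0,0.9],0,0.7],[[0,0,0.9],0,0.7],[[0,0,0.9],0,0.7],[[0,0,0.9],0,0.7],[[0,0,0],0,0.7],[[0,0,0],0,0.7],[[0,0,0],0,0.7]]'
python3 - <<'E'
from dk import *
snap('wrist','wrist18');snap('scene','scene18');snap('side','side18')
s=np.load('pics/scene18.npz')['im'][:,:,::-1]; cv2.imwrite('pics/c18.png',cv2.resize(s[140:260,190:340],(750,600),interpolation=cv2.INTER_CUBIC))
s=np.load('pics/side18.npz')['im'][:,:,::-1]; cv2.imwrite('pics/c19.png',cv2.resize(s[180:300,165:315],(750,600),interpolation=cv2.INTER_CUBIC))
E
```

```text
time_s: 18.63
position: [0.4741, 0.0024, 0.1563]
tool_rot: [[-0.205, -0.001, 0.979], [-0.979, 0.001, -0.205], [-0.001, -1.0, -0.001]]
ft_force: [0.1, 0.4, -0.7]
grip_width: 0.0595
```

View pics/wrist18.png

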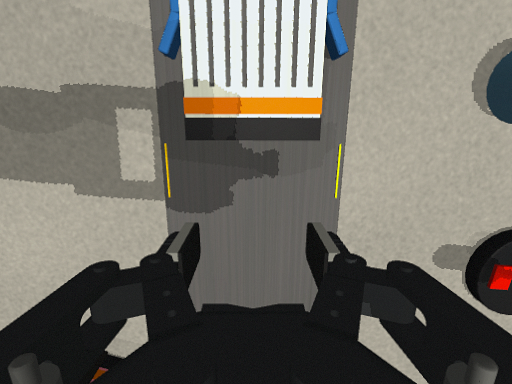

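View pics/c18.png

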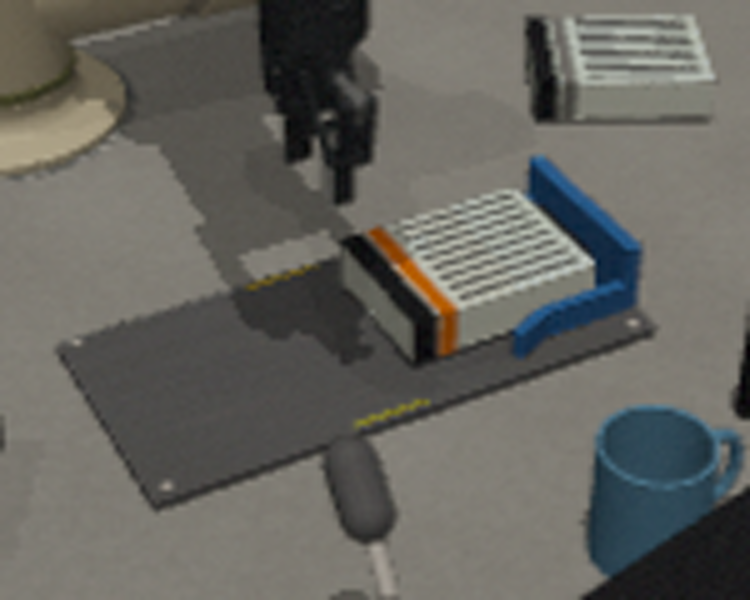

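View pics/c19.png

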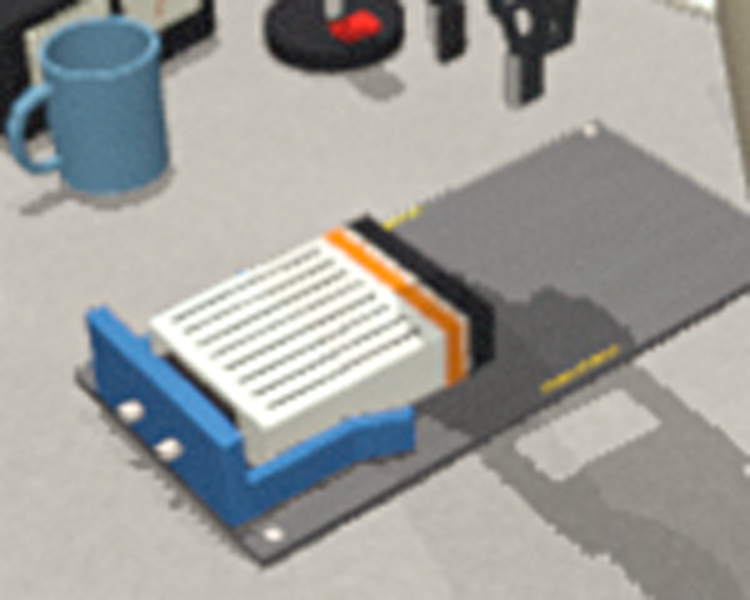

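Run:
```python
from dk import *
from meas import ray
for nm,u,v,z in(('bL',186,140,.056),('bR',320.5,140,.056),('mL',181,20,.056),('mR',327,20,.056)):
    p=wray('wrist18',u,v,z); print(nm,p.round(4),dk(p))
c=lambda x,y:(190+x/5-.4,140+y/5-.4); e=lambda x,y:(165+x/5-.4,180+y/5-.4)
for nm,x,y in(('bL',343,240),('fL',514,188),('fR',595,265)):
    p=ray('scene',*c(x,y),.056); print('scene',nm,dk(p))
for nm,x,y in(('fR',150,322),('fL',247,428),('bR',365,216),('bL',492,302)):
    p=ray('side',*e(x,y),.056); print('side',nm,dk(p))
for nm,x,y in(('eR',88,312),('eL',238,437)):
    p=ray('side',*e(x,y),.07); print('side',nm,dk(p))
```

```text
bL [0.425  0.0587 0.056 ] [0.0154 0.06  ]
bR [0.5437 0.0339 0.056 ] [ 0.0158 -0.0613]
mL [0.4466 0.1524 0.056 ] [0.1116 0.0583]
mR [0.5625 0.1281 0.056 ] [ 0.112  -0.0601]
scene bL [0.0192 0.0597]
scene fL [0.1747 0.0584]
scene fR [ 0.1745 -0.061 ]
side fR [ 0.1774 -0.0552]
side fL [0.1849 0.0557]
side bR [ 0.021  -0.0586]
side bL [0.0158 0.0571]
side eR [ 0.2079 -0.0698]
side eL [0.2003 0.0722]
```

The nose measures 0.175–0.177 (target 0.177), yaw ≈0.2°, and the module is clear of the gripper. Handing in.

Run:
```python
from rig import env
print(env.close_job());
```

```text
the job is handed in; nothing more can be done
None
```

I tipped the orange-banded module onto its runners, slid it home against the plug and handed the job in after about 19 s of robot time. No verdict was given, so the result below rests on my own measurements.

- **Tipping and straightening:** I pushed the module high on its back until it fell over. It landed turned by 3.8°, so I nudged the nose end sideways with closed fingers. I then pushed it in with both fingers behind the bumper, correcting about 3 mm sideways on the way.
- **Plug contact:** Drag was about 3.5–4 N, rising to about 9 N once the plug was sliding. After about 9 mm of plug travel the arm stopped and the force jumped, which I took as bottomed.
- **Pressing:** I held about 17–18 N at the wrist for at least 0.75 s. Taking off the drag, I estimate 13–15 N on the plug. The plug force was never measured directly, but no wrist reading passed about 19 N.
- **Last checks:** After letting go, the module lay flat between the guides, turned by about 0.2°. The nose was at dock x ≈ 0.175–0.176 m by the wrist and scene views and the arm position, against 0.177 m when docked. The gripper was clear, and nothing else looked disturbed in the last pictures, though I did not measure it.
- **What disagreed:** The side camera's reading of the nose was rougher, at 0.177 and 0.185 m for its two corners. I put this down to that camera's view: it read the end wall's two corners 8 mm apart in the same way. I relied on the other views and on the force step.

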